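# Stack the spare brush bin over the jars

## Robot

A 6-joint arm with a two-finger parallel gripper is mounted at the origin on the work surface. World frame = base frame: x ahead of the robot, y to its left, z up, the work surface at z = 0. Lengths are in mm, angles in rad, forces in N, time in s.
With the tool pointing down it reaches from about 350 to 775 mm from the base axis. Payload 7.3 kg.
Tool frame: the origin (TCP) lies on the mounting face of the last link; the fingertips stand 178 mm ahead of it and the grasp point (between the pads) lies 159 mm ahead of it (bot.grip_point_offset is the distance from the TCP to the grasp point, in mm); x points along the fingers, y is the direction in which the jaws open and shut, and the axes are right-handed (so a half turn about x gives the same grasp; the last joint's range is limited). The gripper opens to 92 mm and grips with 3 to 60 N. Pads are 19 mm wide; open, the fingers measure 130 mm over their backs; the gripper's body (75 mm by 190 mm) begins 47 mm behind the grasp point.
Start: joints at [-1.419, 0.342, 1.524, -0, 1.275, -0.146], TCP at [154.064, -501.888, 404.741] pointing down, gripper open.
Joint ranges: [-2.53, 2.53], [-0.77, 2.02], [0.04, 2.7], [-1, 4.14], [0.28, 2.66], [-3.11, 3.11]. Speed limits (rad/s): [2.57, 2.57, 3.14, 3.14, 3.14, 3.14].

## Interface

Orientations are given as [roll, pitch, yaw] about the fixed x, y, z axes, in that order (R = Rz(yaw) Ry(pitch) Rx(roll)).
In Python, from plant import bot gives the robot as it stands.
- The arm moves only by the tool arm_command, never from a script. Its argument "moves" is a list of rows, each a list of 5 numbers: the shift along the tool's x, y, z in cm, then the turn about the tool's x in degrees, then the opening, from 0 (shut) to 1 (fully open). A call has 1 to 10 rows; each row is the pose to reach, as a shift and turn from the pose measured when the call began, along the tool's axes at that moment; what a row does not reach only later rows make up. A row lasts 1/10 s, in which the tool goes at most 50 mm and 8.59 degrees, less where a joint would pass 70% of its speed; a pose out of reach is approached as far as the arm can. A call with a gripper value outside its range is refused whole. The fingers move at their own pace and stop on an object; the grip force is fixed at half the most. Time passes only in rows, so rows that repeat a pose let the fingers close. It gives the time, the measured TCP pose, the force and the opening at its end, in the units of the state.
- bot.get_obs(): the state, without advancing time (a new reading comes with each control period).
- bot.capture(name): name is "scene" or "top" or "wrist"; returns a dict with "frame" (480x640x3 uint8, blue, green, red), "K" (3x3 intrinsics, pixels), "origin" and "orientation" of the camera in the world; the wrist camera has in their place "T_tool_cam" (4x4, takes a point from camera to tool coordinates, whose origin is the TCP and whose axes are the tool frame's). Camera axes: x right, y down, z forward; pixel columns grow to the right and rows downward; lengths in mm; the calibration is good to about 2 mm. A picture is of the moment at which its call begins: read the wrist's pose just before it. There is no depth.
- bot.close_job(): hands the job in, once; it reports no verdict.
The state is a dict: "time": time; "joint_positions": joint angles; "dq": joint speeds; "tau": joint torques, N m; "tool_pos": TCP position; "tcp_rot": TCP orientation; "contact_force": force on the tool from outside, world axes, zero at the start; "moment": the same for the moment, N m; "grip_width": finger opening in mm.
Only numpy, scipy, OpenCV 4.12 (cv2) and the standard library are available. Lean on these libraries where they do the work, as an engineer would, in place of code of your own. Each camera call takes 0.05 s, during which the arm holds its last target.

## Task

An empty brush bin is nested in one of the two bins fixed to the bench. Lift it out, turn it half round, end for end, and stack it on the other fixed bin, the one holding three jars: set it down gently so that its four side lugs drop into the open ends of the pockets in the rim, then, keeping it bearing down lightly, slide it along under the keepers until its end meets the plunger of the end stop, and finish with a firm push of about 15 N against it. The rim cracks if the bin is ever pressed on the jar bin or the stop with more than 30 N; leave the jars, tin, cup and brush where they are, and let go at the end.

Things in the scene. Friction and masses are not known exactly. Their poses are not given: they have to be found in the camera images.
- loose_mid (a point): Centre (36 mm above underside) of the loose empty bin: grey plastic, open-topped, 206 long (x) x 64 wide (y) x 72 mm high, 0.2-0.45 kg, z up. Lower 39 mm is 152 x 52 mm outside; above, walls are upright, 4 mm thick. Grip across the 64 mm width at mid length: walls plain from x -14 to 17 mm, 39-72 mm above underside. Starts nested: its top 39 mm stand above the other bin's rim.
- loose_lug_end (a point): Middle of the loose bin's +x end wall, 103 mm from its centre, 36 mm above its underside: the end nearer to a pair of lugs. Axes as the bin's. Once stacked, this end lies towards -x of jar_bin and meets the end stop's plunger.
- loose_lug (a point): Centre of one of the loose bin's four foot lugs (at the bin's x +70, y +29 mm, 4 mm above its underside). The lugs stand at x +70 and x -24 mm on both sides, each 14 mm long, 8 mm high (0-8 mm above the underside), out to 64 mm overall width. Axes as the bin's.
- jar_bin: Fixed bin screwed to the bench, same shape as the loose one; holds three jars (tops 48 mm up). Origin: underside centre. Rim 72 mm up, 56 mm wide inside. Each long wall has full-depth nesting slots at x 60..80 and -34..-14 mm, and stacking pockets at x -77..-41 and 17..53 mm. A bin put in the same way round drops through the slots onto the jars.
- pocket (a point): Floor centre of the open end of one pocket (jar bin's x -51, y +30 mm), 57 mm up, 15 mm below the rim. The other pockets' open ends: x 43 and the same at y -30. Each is open from above over 20 mm of x, then runs 16 mm on towards -x as a 10 mm high tunnel under a 5 mm thick keeper, level with the rim, to a solid end. Axes as jar_bin.
- entry (a point): Where the underside centre of the half-turned loose bin is when its lugs stand on the floors of the pockets' open ends: jar bin's x +19 mm, y 0, 57 mm above its underside. Play there: 3 mm either way in x, 2 mm in y. Axes as jar_bin.
- end_stop: Fixed end stop on the bench: upright bracket 50 mm wide, 122 mm high, whose foot centre (origin, on the bench) is 145 mm from the jar bin's origin towards its -x; axes as jar_bin. A rubber-tipped plunger (22 mm wide) points to +x, 107 mm above the bench. It is screw-set differently each time and not measured: it stops the stacked bin with its centre anywhere from x 1.5 to 11 mm of the jar bin. Rigid.
- spare_bin: Fixed bin screwed to the bench, same shape and origin as jar_bin, in which the loose bin is nested the same way round, underside 39 mm above this one's, lugs in the slots with 3 mm play. It holds nothing else.
- jar0: Jar in the jar bin (at its -x end), must not be touched by the bin. Origin: centre of its underside.
- jar1: Jar in the middle of the jar bin. Origin: centre of its underside.
- jar2: Jar in the jar bin (at its +x end). Origin: centre of its underside.
- paint_tin: Bystander: paint tin, 80 mm wide, 100 mm high. Origin: centre of its underside.
- rinse_cup: Bystander: white cup, 72 mm wide, 85 mm high. Origin: centre of its underside.
- flat_brush: Bystander: flat paint brush lying on the bench, along its x.
There are look-alikes about, which are no part of the job. What is shaped like the spare_bin but orange is not meant.

How it is judged (in metres and radians):
On the way, in this order (a step that is already met when the one before it is completed fails the run):
1. the loose bin is lifted clear out of the spare bin (z of loose_mid in the frame of spare_bin above 0.125 m), for 0.1 s.
2. turned half round, it stands level in the open ends of the jar bin's pockets (y of loose_mid in the frame of jar_bin between -0.004 and 0.004 m and z of loose_mid in the frame of jar_bin between 0.09 and 0.0955 m and angle between loose_mid's own z axis and vertical below 0.03 rad and x of loose_lug_end in the frame of jar_bin below -0.08 m and x of loose_mid in the frame of jar_bin between 0.0145 and 0.025 m), for 0.1 s.
3. slid under the keepers and pressed against the end stop with more than 8 N (y of loose_mid in the frame of jar_bin between -0.004 and 0.004 m and z of loose_mid in the frame of jar_bin between 0.09 and 0.0955 m and angle between loose_mid's own z axis and vertical below 0.03 rad and x of loose_lug_end in the frame of jar_bin below -0.08 m and x of loose_mid in the frame of jar_bin between -0.003 and 0.0135 m and contact force between loose_bin and end_stop above 8 N), for 0.15 s.
At the end, for the whole second after the job is handed in: The loose bin is stacked on the jar bin, turned half round, its lugs under the keepers: its centre between -3 and 13.5 mm along the jar bin's x, within 4 mm sideways, 90 to 95.5 mm above the jar bin's underside, tilt under 0.03 rad; at rest and released (y of loose_mid in the frame of jar_bin between -0.004 and 0.004 m and z of loose_mid in the frame of jar_bin between 0.09 and 0.0955 m and angle between loose_mid's own z axis and vertical below 0.03 rad and x of loose_lug_end in the frame of jar_bin below -0.08 m and x of loose_mid in the frame of jar_bin between -0.003 and 0.0135 m and linear speed of loose_bin below 0.01 m/s and angular speed of loose_bin below 0.05 rad/s); the robot touches nothing.
It fails at once if loose bin and jar bin pressed together with more than 30 N (contact force between loose_bin and jar_bin above 30 N).
It fails at once if loose bin and end stop pressed together with more than 30 N (contact force between loose_bin and end_stop above 30 N).
It fails at once if the loose bin presses on a jar (contact force between loose_bin and jar0 above 1 N or contact force between loose_bin and jar1 above 1 N or contact force between loose_bin and jar2 above 1 N).
It fails at once if a jar or bystander moved by more than 15 mm (distance of any of jar0, jar1, jar2, paint_tin, rinse_cup, flat_brush from where it was at the start of the episode above 0.015 m).
It also fails if it takes over 64 s, if anything falls off the work surface, if the arm or the gripper's body presses on something with over 40 N, if the wrist force passes 120 N, or if a joint passes its speed limit or range.

## Working session

There is one attempt and no reset: what is moved stays moved. The work goes in short steps, Python scripts to look and compute and a tool call to move; the robot and the scene stay as the last step left them, time stands still between calls to the robot, and variables do not carry over. Pictures are saved under pics/ and viewed, and the job is handed in when it is done.

Besides the shell and the picture viewer there is one more tool, called after "Call:" in YAML: its name, and indented under it one key for each argument. arm_command: Moves the arm, as the interface text tells. Its arguments: {"type":"object","properties":{"moves":{"type":"array"}},"required":["moves"]}

```bash
ls; mkdir -p pics; python3 - <<'E'
from plant import bot
import cv2
o=bot.get_obs();print(o)
for n in ("scene","top","wrist"):
    c=bot.capture(n);cv2.imwrite(f"pics/{n}0.png",c["frame"])
    print(n,{k:v for k,v in c.items() if k!="frame"})
E
```

```text
pics
{'time': 0.0, 'joint_positions': array([-1.41902479e+00,  3.42733311e-01,  1.52501658e+00, -3.21121141e-05,
        1.27539668e+00, -1.45994674e-01]), 'dq': array([ 0.00030431,  0.00067055, -0.00017612,  0.0009296 ,  0.00053568,
       -0.00023911]), 'tau': array([ 7.28855812e-04, -4.31244242e+01, -2.44217867e+01,  7.19269621e-02,
        5.60423511e-02, -1.24632584e-04]), 'tool_pos': array([ 154.02672482, -501.75733454,  404.03940729]), 'tcp_rot': array([-1.69703276,  1.56924211,  1.74233547]), 'contact_force': array([-0.0394189 , -0.33841088,  0.40491195]), 'moment': array([ 0.06108133,  0.01109681, -0.00576387]), 'grip_width': 91.98684438364535}
scene {'K': array([[452.35309306,   0.        , 322.30320804],
       [  0.        , 452.35309306, 234.34931758],
       [  0.        ,   0.        ,   1.        ]]), 'origin': array([ 875.37807947, -500.57680054,  862.52803766]), 'orientation': array([-2.52174091, -0.0133205 ,  0.55416192])}
top {'K': array([[562.32276804,   0.        , 318.52895561],
       [  0.        , 562.32276804, 246.48274345],
       [  0.        ,   0.        ,   1.        ]]), 'origin': array([ 392.33402676,    2.7973418 , 1224.11584033]), 'orientation': array([-2.97624599, -0.01031134, -1.58412434])}
wrist {'K': array([[339.67140351,   0.        , 316.89891589],
       [  0.        , 339.67140351, 241.16008336],
       [  0.        ,   0.        ,   1.        ]]), 'T_tool_cam': array([[-1.21799534e-04, -2.64561443e-01,  9.64368824e-01,
         2.01211923e+01],
       [ 9.99999972e-01,  1.62979039e-04,  1.71010816e-04,
         3.66271028e-01],
       [-2.02414772e-04,  9.64368818e-01,  2.64561416e-01,
        -7.09192972e+01],
       [ 0.00000000e+00,  0.00000000e+00,  0.00000000e+00,
         1.00000000e+00]])}
```

View pics/scene0.png

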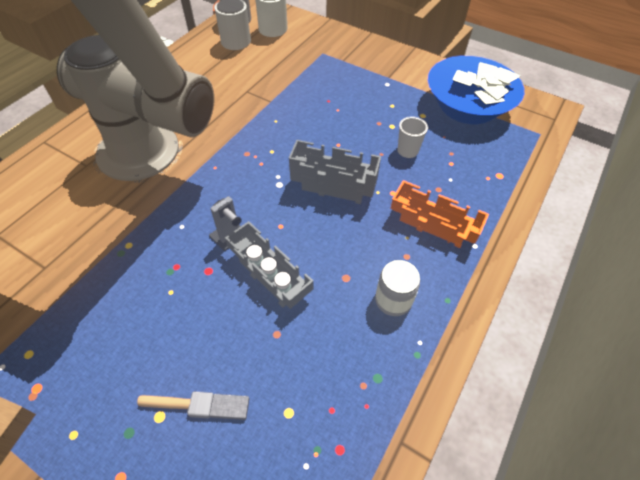

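View pics/top0.png

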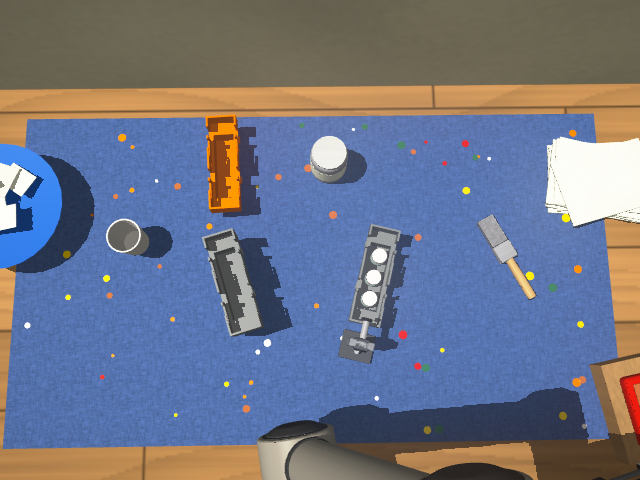

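View pics/wrist0.png

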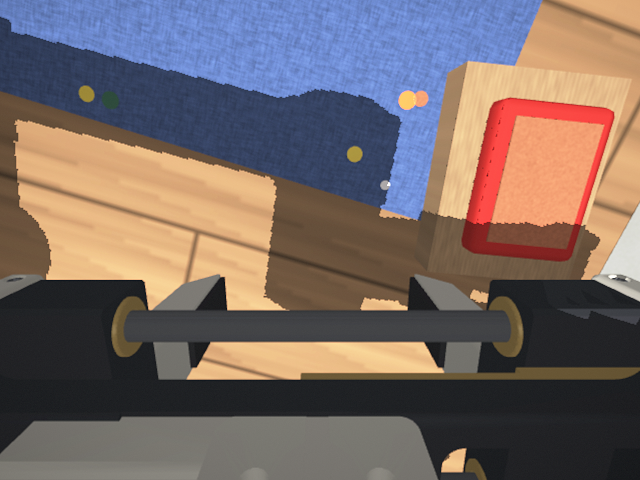

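The top view shows three bins. The tall grey one at about (232,282) is the nested pair. The grey one with three white jars at (375,275) is the jar bin, with its end stop at (358,345). The orange one at (223,165) is the look-alike. Next I'll enlarge a crop to confirm.

```bash
cat > h.py <<'E'
import numpy as np, cv2
from scipy.spatial.transform import Rotation as R
def rot(rpy): return R.from_euler('xyz',rpy).as_matrix()
def cam(c,obs=None):
    if 'T_tool_cam' in c:
        T=np.eye(4);T[:3,:3]=rot(obs['tcp_rot']);T[:3,3]=obs['tool_pos'];T=T@c['T_tool_cam'];return c['K'],T[:3,:3],T[:3,3]
    return c['K'],rot(c['orientation']),c['origin']
def ray(cm,uv):
    K,Rm,o=cm; uv=np.atleast_2d(uv).astype(float)
    d=np.c_[uv,np.ones(len(uv))]@np.linalg.inv(K).T@Rm.T
    return o,d/np.linalg.norm(d,axis=1)[:,None]
def onz(cm,uv,z):
    o,d=ray(cm,uv); return o+d*((z-o[2])/d[:,2])[:,None]
def proj(cm,P):
    K,Rm,o=cm; p=(np.atleast_2d(P)-o)@Rm@K.T; return p[:,:2]/p[:,2:]
def tri(cms,uvs):
    A=np.zeros((3,3));b=np.zeros(3);L=[]
    for c,u in zip(cms,uvs):
        o,d=ray(c,u);d=d[0];M=np.eye(3)-np.outer(d,d);A+=M;b+=M@o;L.append((o,d))
    p=np.linalg.solve(A,b); return p,[np.linalg.norm(np.cross(p-o,d)) for o,d in L]
E
python3 - <<'E'
import cv2,numpy as np
a=cv2.imread('pics/top0.png')[200:370,190:420];b=cv2.imread('pics/scene0.png')[130:310,200:400]
cv2.imwrite('pics/c1.png',cv2.resize(a,None,fx=3.4,fy=3.4,interpolation=cv2.INTER_CUBIC))
cv2.imwrite('pics/c2.png',cv2.resize(b,None,fx=3.3,fy=3.3,interpolation=cv2.INTER_CUBIC))
E
```

```text
(no output)
```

View pics/c1.png

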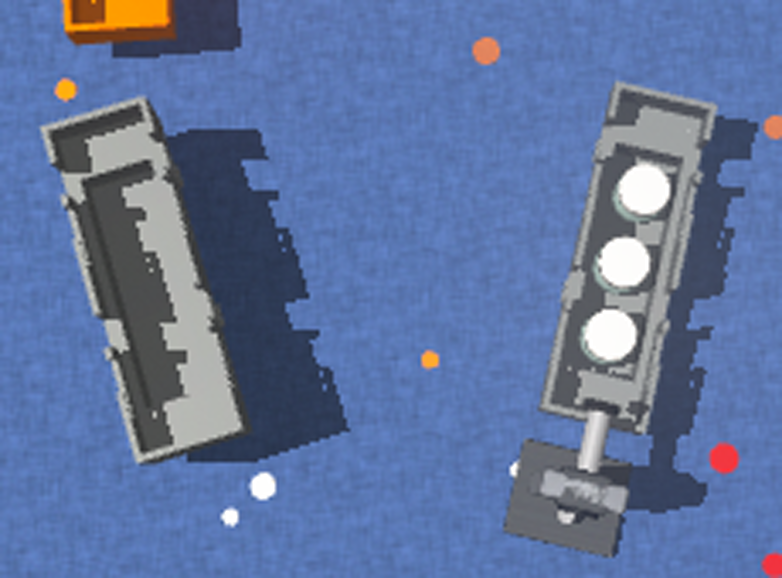

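View pics/c2.png

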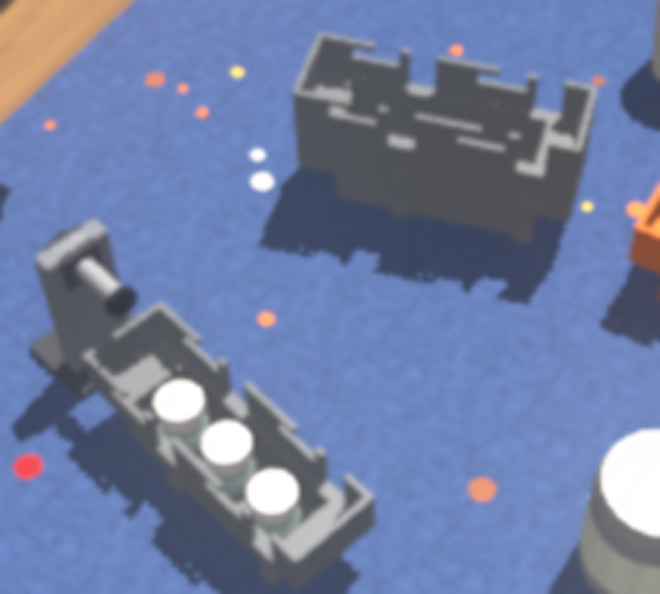

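The crop confirms it. The tall double-height grey bin is the nested pair, and its slot pattern suggests +x points up the image. The jar bin's three jars and the stop are clear.

```bash
python3 - <<'E'
from h import *
from plant import bot
c=bot.capture('top');T=cam(c)
f=lambda l:np.array(l)/3.4+[190,200]-0.35
for n,l,z in (('jar',[(618,83),(716,103),(648,432),(541,410)],72),('loose',[(42,127),(147,98),(245,432),(140,462)],111)):
    P=onz(T,f(l),z);print(n,P.round(0).tolist(),P.mean(0).round(1))
    print([np.linalg.norm(P[i]-P[i-1]).round(0) for i in range(4)])
    d=(P[0]+P[1]-P[2]-P[3]);print('yaw',np.degrees(np.arctan2(d[1],d[0])))
c=bot.capture('scene');S=cam(c)
g=lambda l:np.array(l)/3.3+[200,130]-.35
for n,a,b in (('loose',(140,462),(320,37)),('jar far',(716,103),(285,562)),('loose nr-r',(245,432),(297,92))):
    print(n,tri([T,S],[f(a),g(b)]))
print(bot.get_obs()['tool_pos'],rot(bot.get_obs()['tcp_rot']).round(3))
E
```

```text
jar [[631.0, -123.0, 72.0], [617.0, -183.0, 72.0], [418.0, -135.0, 72.0], [432.0, -71.0, 72.0]] [ 524.4 -128.    72. ]
[np.float64(206.0), np.float64(61.0), np.float64(205.0), np.float64(65.0)]
yaw -14.07864634274115
loose [[600.0, 223.0, 111.0], [617.0, 161.0, 111.0], [420.0, 102.0, 111.0], [404.0, 162.0, 111.0]] [510.1 162.  111. ]
[np.float64(205.0), np.float64(64.0), np.float64(205.0), np.float64(62.0)]
yaw 16.82493328881866
loose (array([403.9049629 , 162.82543686, 109.36222999]), [np.float64(0.28045804708767286), np.float64(0.28045804708772815)])
jar far (array([ 614.07228129, -184.92066768,   75.54337285]), [np.float64(3.7325235519850724), np.float64(3.732523551985166)])
loose nr-r (array([421.65152533, 103.63457245, 112.49658368]), [np.float64(2.3119638351263316), np.float64(2.311963835126264)])
[ 154.05380243 -501.82622305  404.41921674] [[-0.     0.293 -0.956]
 [ 0.001 -0.956 -0.293]
 [-1.    -0.001 -0.   ]]
```

Call:
arm_command:
  moves:
    - [0, -2.5, -3.8, 0, 1]
    - [0, -5, -7.7, 0, 1]
    - [0, -7.5, -11.5, 0, 1]
    - [0, -10, -15.4, 0, 1]
    - [0, -12.5, -19.2, 0, 1]
    - [0, -15, -23, 0, 1]
    - [0, -17.5, -27, 0, 1]
    - [0, -20, -31, 0, 1]
    - [0, -22.5, -34.5, 0, 1]
    - [0, -25, -38.4, 0, 1]

```text
time: 1.25
tool_pos: [448.5, -148.5, 404.7]
tcp_rot: [-1.653, 1.57, 1.786]
contact_force: [0.6, -1.1, 0.3]
grip_width: 91.5
```

Call:
arm_command:
  moves:
    - [0, 0, 0, 0, 1]
    - [0, 0, 0, 0, 1]

```text
time: 1.45
tool_pos: [448.9, -147.5, 404.5]
tcp_rot: [-0.838, 1.57, 2.605]
contact_force: [0.5, -0.6, 0.5]
grip_width: 92.1
```

```bash
python3 - <<'E'
from h import *
from plant import bot
import pickle
o=bot.get_obs();c=bot.capture('wrist');print(o['time'],o['tool_pos'],o['dq'].round(3),o['joint_positions'].round(2),rot(o['tcp_rot']).round(3).tolist(),o['contact_force'])
cv2.imwrite('pics/w1.png',c['frame']);pickle.dump((o,c),open('w1.pkl','wb'))
E
```

```text
1.45 [ 448.88746875 -147.48756097  404.49551848] [-0.051 -0.008  0.012 -0.008 -0.    -0.009] [-0.48  0.25  1.66  0.    1.24  0.79] [[-0.001, 0.296, -0.955], [0.0, -0.955, -0.296], [-1.0, -0.001, 0.001]] [ 0.54662107 -0.62047842  0.52319586]
```

View pics/w1.png

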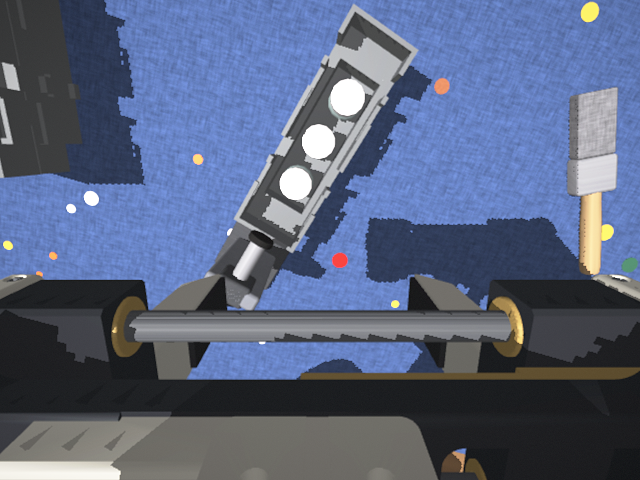

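The wrist view shows the jar bin with its rim corners near (356,6), (416,50), (291,250) and (236,216). The stop is at (240,280). I'll enlarge it to pick precise corners and slots.

```bash
python3 - <<'E'
import cv2
a=cv2.imread('pics/w1.png')
cv2.imwrite('pics/c3.png',cv2.resize(a[0:145,270:430],None,fx=4,fy=4,interpolation=cv2.INTER_CUBIC))
cv2.imwrite('pics/c4.png',cv2.resize(a[130:275,200:360],None,fx=4,fy=4,interpolation=cv2.INTER_CUBIC))
E
```

```text
(no output)
```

View pics/c3.png

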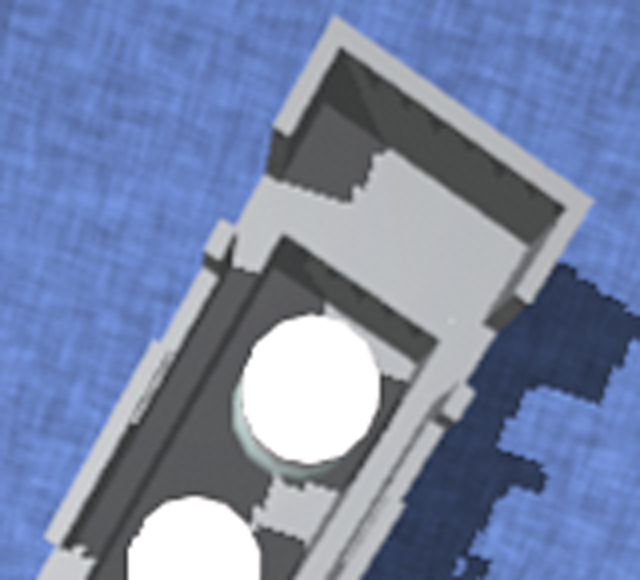

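View pics/c4.png

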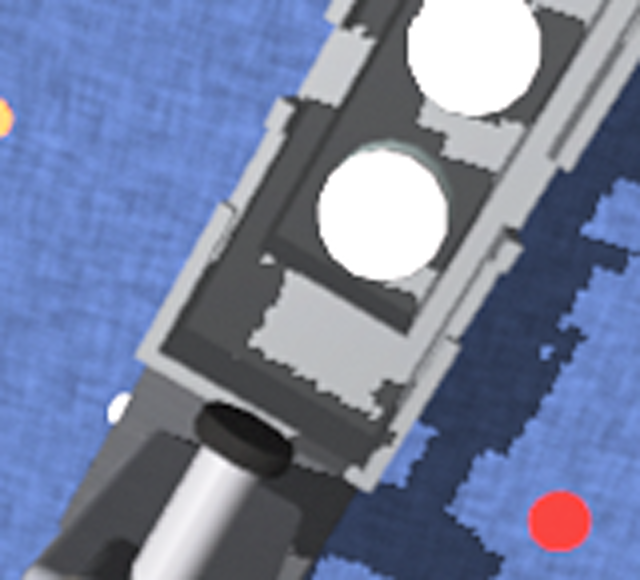

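```bash
python3 - <<'E'
from h import *
from plant import bot
import pickle
o,c=pickle.load(open('w1.pkl','rb'));W=cam(c,o)
T=cam(bot.capture('top'))
w=np.array([(335/4+270,16/4),(594/4+270,203/4),(367/4+200,492/4+130),(137/4+200,358/4+130)])-.4
t=np.array([(618,83),(716,103),(648,432),(541,410)])/3.4+[190,200]-.35
for i in range(4): p,e=tri([T,W],[t[i],w[i]]);print(p.round(1),np.round(e[0],1))
P=onz(W,w,72);print(P.round(1).tolist(),P.mean(0),[np.linalg.norm(P[i]-P[i-1]).round(1) for i in range(4)])
d=(P[0]+P[1]-P[2]-P[3]);print('yaw',np.degrees(np.arctan2(d[1],d[0])))
E
```

```text
[ 629.  -121.9   79.5] 0.3
[ 620.4 -185.8   57.1] 0.4
[ 418.  -133.    77.8] 1.1
[431.7 -71.2  70.6] 0.0
[[631.5, -121.6, 72.0], [615.6, -183.5, 72.0], [416.5, -132.0, 72.0], [432.1, -71.5, 72.0]] [ 523.90645816 -127.14006386   72.        ] [np.float64(205.6), np.float64(64.0), np.float64(205.6), np.float64(62.5)]
yaw -14.296064269883479
```

Call:
arm_command:
  moves:
    - [0, -4, -1, 0, 1]
    - [0, -8, -2, 0, 1]
    - [0, -12.5, -3.1, 0, 1]
    - [0, -17, -4.2, 0, 1]
    - [0, -21.5, -5.4, 0, 1]
    - [0, -25.5, -6.4, 0, 1]
    - [0, -27.8, -7, 0, 1]
    - [0, -27.8, -7, 0, 1]
    - [0, -27.8, -7, 0, 1]

```text
time: 2.45
tool_pos: [433.6, 136.3, 404.6]
tcp_rot: [0.245, 1.57, -2.6]
contact_force: [0.4, -0.3, 0.8]
grip_width: 91.8
```

```bash
python3 - <<'E'
from h import *
from plant import bot
import pickle
o=bot.get_obs();c=bot.capture('wrist');print(o['time'],o['tool_pos'],o['dq'].round(3),o['joint_positions'].round(2),rot(o['tcp_rot']).round(3).tolist(),o['contact_force'])
cv2.imwrite('pics/w2.png',c['frame']);pickle.dump((o,c),open('w2.pkl','wb'))
E
```

```text
2.45 [433.6458055  136.25734861 404.63078485] [-0.026 -0.001  0.001 -0.002  0.    -0.   ] [ 0.14  0.21  1.7  -0.    1.22  1.41] [[-0.001, 0.292, -0.956], [-0.0, -0.956, -0.292], [-1.0, 0.0, 0.001]] [ 0.39313685 -0.2602992   0.82229059]
```

View pics/w2.png

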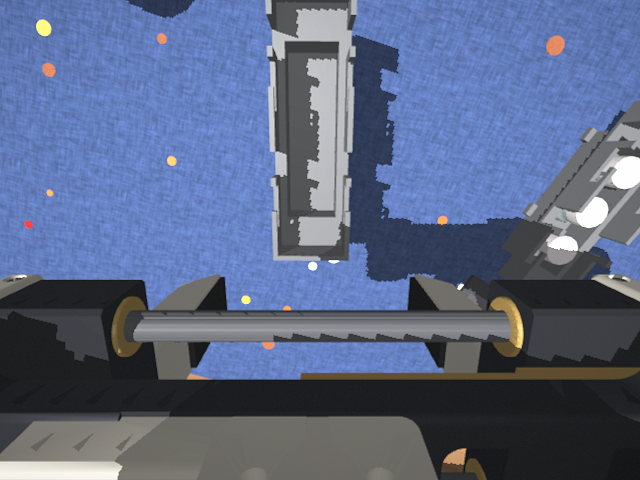

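Call:
arm_command:
  moves:
    - [0, -0.3, -1.5, 0, 1]
    - [0, -0.5, -2.5, 0, 1]
    - [0, -0.5, -2.5, 0, 1]

```text
time: 2.8
tool_pos: [457.3, 147.1, 404.5]
tcp_rot: [0.497, 1.57, -2.35]
contact_force: [-0.2, -1.0, -0.8]
grip_width: 92.0
```

```bash
python3 - <<'E'
from h import *
from plant import bot
import pickle
o=bot.get_obs();c=bot.capture('wrist');print(o['time'],o['tool_pos'],rot(o['tcp_rot']).round(3).tolist(),o['contact_force'])
a=c['frame'];cv2.imwrite('pics/w3.png',a);pickle.dump((o,c),open('w3.pkl','wb'))
cv2.imwrite('pics/c5.png',np.hstack([cv2.resize(a[0:145,250:370],None,fx=3.3,fy=4,interpolation=cv2.INTER_CUBIC),cv2.resize(a[140:285,250:370],None,fx=3.3,fy=4,interpolation=cv2.INTER_CUBIC)]))
E
```

```text
2.8 [457.28059331 147.06819464 404.482098  ] [[-0.0, 0.29, -0.957], [-0.0, -0.957, -0.29], [-1.0, 0.0, 0.001]] [-0.19062807 -1.02325726 -0.80584634]
```

View pics/c5.png

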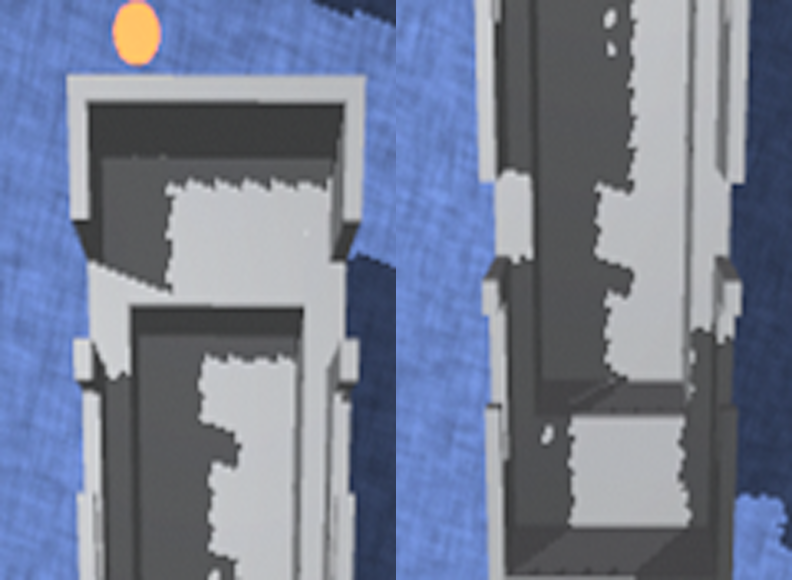

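```bash
python3 - <<'E'
from h import *
a=cv2.imread('pics/w3.png')
cv2.imwrite('pics/c6.png',cv2.resize(a[240:320,250:370],None,fx=5,fy=5,interpolation=cv2.INTER_CUBIC))
E
```

```text
(no output)
```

View pics/c6.png

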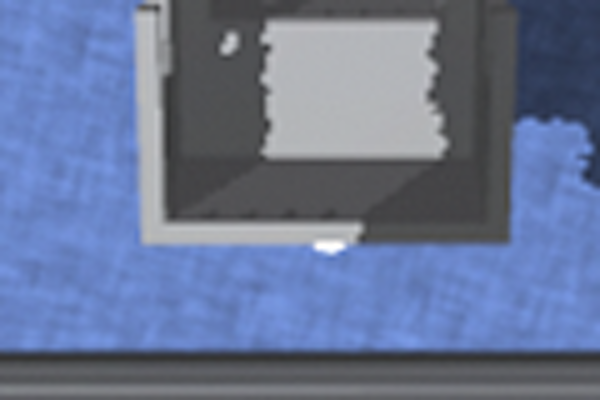

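```bash
python3 - <<'E'
from h import *
from plant import bot
import pickle
o,c=pickle.load(open('w3.pkl','rb'));W=cam(c,o)
o2,c2=pickle.load(open('w2.pkl','rb'));W2=cam(c2,o2)
T=cam(bot.capture('top'))
w=np.array([(250+68/3.3,76/4),(250+365/3.3,76/4),(250+510/5,240+243.5/5),(250+143/5,240+243.5/5)])-.4
t=np.array([(42,127),(147,98),(245,432),(140,462)])/3.4+[190,200]-.35
for i in range(4): p,e=tri([T,W],[t[i],w[i]]);print(p.round(1),np.round(e[0],1))
for z in (109,111):
  P=onz(W,w,z);C=P.mean(0);print(P.round(1).tolist(),C,[np.linalg.norm(P[i]-P[i-1]).round(1) for i in range(4)])
d=(P[0]+P[1]-P[2]-P[3]);y=np.arctan2(d[1],d[0]);print('yaw',np.degrees(y))
o=bot.get_obs();Rt=rot(o['tcp_rot'])
g=C+1.5*np.array([np.cos(y),np.sin(y),0])
print('shift tool yz',((g-o['tool_pos'])@Rt).round(1),'psi',np.degrees(np.arctan2(Rt[1,1],Rt[0,1])))
E
```

```text
[599.4 222.9 113.5] 0.8
[618.6 162.4 107.3] 1.5
[419.9 102.9 106.2] 0.3
[403.2 163.9 110.3] 1.4
[[600.6, 224.7, 109.0], [619.2, 163.4, 109.0], [420.8, 103.8, 109.0], [402.2, 165.2, 109.0]] [510.66064831 164.26510031 109.        ] [np.float64(207.1), np.float64(64.1), np.float64(207.2), np.float64(64.1)]
[[600.0, 224.3, 111.0], [618.5, 163.4, 111.0], [421.5, 104.3, 111.0], [403.1, 165.2, 111.0]] [510.76667207 164.28686618 111.        ] [np.float64(205.6), np.float64(63.6), np.float64(205.6), np.float64(63.7)]
yaw 16.70745529072953
shift tool yz [293.3  -0.5 -59.1] psi -73.10808782719513
```

Call:
arm_command:
  moves:
    - [0, 0, -4, 0, 1]
    - [1, 0, -5.9, 0, 1]
    - [5, -0.05, -5.9, 0, 1]
    - [9, -0.05, -5.9, 0, 1]
    - [12, -0.05, -5.9, 0, 1]
    - [12, -0.05, -5.9, 0, 1]

```text
time: 3.5
tool_pos: [510.7, 164.1, 280.5]
tcp_rot: [-0.079, 1.56, -2.926]
contact_force: [-0.6, -0.6, 0.2]
grip_width: 91.6
```

```bash
python3 - <<'E'
from h import *
from plant import bot
import pickle
o=bot.get_obs();c=bot.capture('wrist');print(o['time'],o['tool_pos'],rot(o['tcp_rot']).round(3).tolist(),o['contact_force'])
a=c['frame'];cv2.imwrite('pics/w4.png',a)
g=np.array([510.77,164.29,96])+1.5*np.array([.958,.287,0])
print((rot(o['tcp_rot']).T@(g-o['tool_pos'])).round(1)-[159,0,0])
E
```

```text
3.5 [510.72584885 164.11888234 280.48850532] [[-0.011, 0.29, -0.957], [-0.002, -0.957, -0.29], [-1.0, -0.001, 0.011]] [-0.58504168 -0.57094918  0.24188585]
[25.5  0.  -3.6]
```

View pics/w4.png

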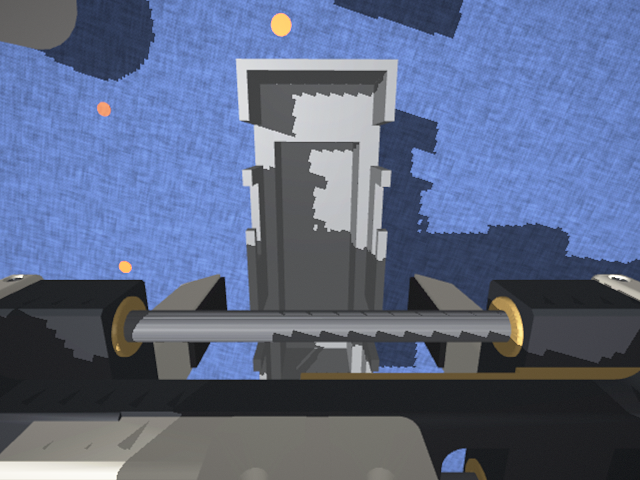

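The bin is centred between the fingers: walls at 240–395, finger inner edges about 225 and 410. I'll go down the last stretch.

Call:
arm_command:
  moves:
    - [1.2, 0, -0.1, 0, 1]
    - [2.5, 0, -0.15, 0.2, 1]
    - [2.5, 0, -0.15, 0.2, 1]
    - [2.5, 0, -0.15, 0.2, 1]

```text
time: 3.95
tool_pos: [513.1, 164.8, 258.3]
tcp_rot: [-0.045, 1.565, -2.896]
contact_force: [0.4, 0.4, 1.0]
grip_width: 91.9
```

```bash
python3 - <<'E'
from h import *
from plant import bot
o=bot.get_obs();print(o['time'],o['tool_pos'],rot(o['tcp_rot']).round(4).tolist(),o['contact_force'])
g=np.array([510.77,164.29,96])+1.5*np.array([.958,.287,0])
print((rot(o['tcp_rot']).T@(g-o['tool_pos'])).round(1)-[159,0,0])
E
```

```text
3.95 [513.10480752 164.77159584 258.29518062] [[-0.0058, 0.2869, -0.9579], [-0.0014, -0.9579, -0.2869], [-1.0, -0.0003, 0.0059]] [0.43342419 0.39151637 1.03941944]
[ 3.3 -0.2 -0.1]
```

Call:
arm_command:
  moves:
    - [0.3, 0, 0, 0, 1]
    - [0.3, 0, 0, 0, 1]
    - [0.3, 0, 0, 0, 0.6]
    - [0.3, 0, 0, 0, 0.6]
    - [0.3, 0, 0, 0, 0.6]
    - [0.3, 0, 0, 0, 0.6]
    - [0.3, 0, 0, 0, 0.6]

```text
time: 4.65
tool_pos: [513.1, 164.9, 255.4]
tcp_rot: [-0.065, 1.565, -2.915]
contact_force: [0.2, 0.1, 0.4]
grip_width: 63.9
```

```bash
python3 - <<'E'
from h import *
from plant import bot
o=bot.get_obs();print(o['time'],o['tool_pos'],rot(o['tcp_rot']).round(4).tolist(),o['contact_force'],o['moment'])
E
```

```text
4.65 [513.08560183 164.85634389 255.40056118] [[-0.0056, 0.287, -0.9579], [-0.0013, -0.9579, -0.287], [-1.0, -0.0004, 0.0058]] [0.20546053 0.11409996 0.43184608] [0.01877536 0.03985385 0.01797819]
```

Call:
arm_command:
  moves:
    - [-0.5, 0, 0, 0, 0.4]
    - [-1.5, 0, 0, 0, 0.4]
    - [-2.5, 0, 0, 0, 0.4]
    - [-3.5, 0, 0, 0, 0.4]
    - [-4.5, 0, 0, 0, 0.4]
    - [-6.5, 0, 0, 0, 0.4]
    - [-9, 0, 0, 0, 0.4]
    - [-11, 0, 0, 0, 0.4]
    - [-12, 0, 0, 0, 0.4]
    - [-12, 0, 0, 0, 0.4]

```text
time: 5.65
tool_pos: [513.9, 165.0, 377.0]
tcp_rot: [0.016, 1.568, -2.835]
contact_force: [-0.2, -1.1, -2.7]
grip_width: 64.1
```

Call:
arm_command:
  moves:
    - [0, 0, 0, 0, 0.4]
    - [0, 0, 0, 0, 0.4]
    - [0, 0, 0, 0, 0.4]

```text
time: 5.95
tool_pos: [513.8, 165.0, 376.1]
tcp_rot: [-0.052, 1.566, -2.902]
contact_force: [0.5, -0.3, -2.5]
grip_width: 63.8
```

```bash
python3 - <<'E'
from h import *
from plant import bot
import pickle
o=bot.get_obs();print(o['time'],o['tool_pos'],rot(o['tcp_rot']).round(4).tolist(),o['contact_force'],o['moment'],o['grip_width'])
c=bot.capture('wrist');pickle.dump((o,c),open('w5.pkl','wb'));cv2.imwrite('pics/w5.png',c['frame'])
c=bot.capture('scene');cv2.imwrite('pics/s5.png',c['frame'][60:330,180:500])
E
```

```text
5.95 [513.76692005 164.99070001 376.07910761] [[-0.0043, 0.2869, -0.9579], [-0.001, -0.9579, -0.2869], [-1.0, -0.0002, 0.0044]] [ 0.50522198 -0.3304555  -2.48154987] [ 0.01564473 -0.01849588  0.00474634] 63.7830056571667
```

View pics/w5.png

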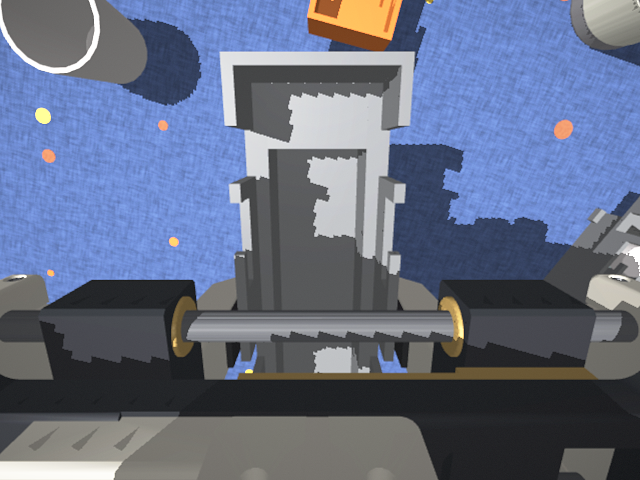

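View pics/s5.png

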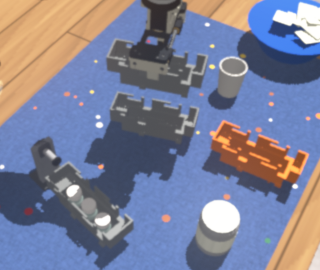

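```bash
python3 - <<'E'
from h import *
import pickle
o,c=pickle.load(open('w5.pkl','rb'));T=c['T_tool_cam'];K=c['K']
a=c['frame'];cv2.imwrite('pics/c7.png',cv2.resize(a[40:140,210:425],None,fx=3.5,fy=3.5,interpolation=cv2.INTER_CUBIC))
cm=(K,T[:3,:3],T[:3,3])
oo,d=ray(cm,[(221,51.5),(413.5,51.5)])
for X in (143,144.4,146,148): print(X,(oo+d*((X-oo[0])/d[:,0])[:,None]).round(1).tolist())
E
```

```text
143 [[143.0, -30.8, -101.2], [143.0, 31.8, -101.2]]
144.4 [[144.4, -31.2, -101.5], [144.4, 32.2, -101.5]]
146 [[146.0, -31.6, -101.9], [146.0, 32.6, -101.9]]
148 [[148.0, -32.1, -102.4], [148.0, 33.1, -102.4]]
```

View pics/c7.png

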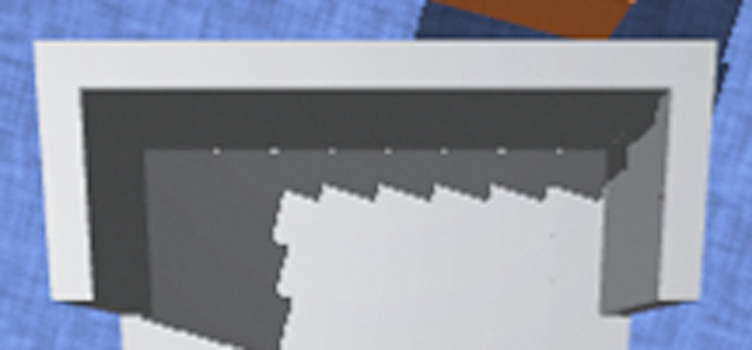

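The bin is clear and gripped squarely, weighing about 2.7 N. The rim depth in hand is 144 mm and its centre is 1.6 mm off the grasp, both as expected. Next I turn −149° and move to where the wrist camera can see the jar bin beside the held bin.

Call:
arm_command:
  moves:
    - [0, 0.5, 0, -4, 0.4]
    - [0, 1.5, -0.2, -12, 0.4]
    - [0, 2.5, -0.4, -20, 0.4]
    - [0, 3.7, -0.6, -28, 0.4]
    - [0, 5, -0.8, -36, 0.4]
    - [0, 6.2, -1, -44, 0.4]
    - [0, 7.5, -1.2, -52, 0.4]
    - [0, 8.7, -1.4, -60, 0.4]
    - [0, 9.5, -1.5, -68, 0.4]
    - [0, 10, -1.6, -75, 0.4]

```text
time: 7.05
tool_pos: [558.1, 73.1, 375.7]
tcp_rot: [-1.367, 1.566, -2.904]
contact_force: [-0.2, -0.2, -3.8]
grip_width: 63.7
```

```bash
cat >> h.py <<'E'
JC=np.array([524.0,-127.4]);JY=np.radians(-14.2)
def goal(jx,jy,o,jc=JC,jyaw=JY):
    "tool shift to bring TCP to jar (jx,jy), tool z along jar x"
    c,s=np.cos(jyaw),np.sin(jyaw)
    w=jc+np.array([c*jx-s*jy,s*jx+c*jy]);Rt=rot(o['tcp_rot'])
    d=Rt.T@np.r_[w-o['tool_pos'][:2],0]
    psi=np.arctan2(Rt[1,1],Rt[0,1]);t=-((jyaw+np.pi/2-psi+np.pi)%(2*np.pi)-np.pi)
    print('t',round(o['time'],2),'pos',o['tool_pos'].round(1),'tilt col x',Rt[:2,0].round(4),'shift',d.round(1),'turn',np.degrees(t).round(2),'F',o['contact_force'].round(1),'M',o['moment'].round(2),'w',round(o['grip_width'],1))
def jarcoord(o,jc=JC,jyaw=JY):
    c,s=np.cos(jyaw),np.sin(jyaw);d=o['tool_pos'][:2]-jc
    return np.array([c*d[0]+s*d[1],-s*d[0]+c*d[1]])
E
python3 - <<'E'
from h import *
from plant import bot
o=bot.get_obs();goal(45,130,o);print(o['joint_positions'].round(2))
E
```

```text
t 7.05 pos [558.1  73.1 375.7] tilt col x [-0.0046 -0.0011] shift [-0.1 38.5 86.9] turn -73.84 F [-0.2 -0.2 -3.8] M [-0.05 -0.09 -0.02] w 63.7
[-0.01  0.44  1.46 -0.    1.25 -0.04]
```

Call:
arm_command:
  moves:
    - [0, 0.2, 0.4, -4, 0.4]
    - [0, 0.6, 1.3, -12, 0.4]
    - [0, 1.1, 2.5, -20, 0.4]
    - [0, 1.6, 3.7, -28, 0.4]
    - [0, 2.1, 5, -36, 0.4]
    - [0, 2.6, 6.2, -44, 0.4]
    - [0, 3.1, 7.2, -52, 0.4]
    - [0, 3.5, 8, -60, 0.4]
    - [0, 3.8, 8.6, -68, 0.4]
    - [0, 3.85, 8.7, -73.8, 0.4]

```text
time: 8.05
tool_pos: [599.9, -13.3, 375.0]
tcp_rot: [-2.677, 1.565, -2.921]
contact_force: [0.4, 0.3, -2.6]
grip_width: 63.9
```

Call:
arm_command:
  moves:
    - [0, 0, 0, 0, 0.4]
    - [0, 0, 0, 0, 0.4]
    - [0, 0, 0, 0, 0.4]

```text
time: 8.35
tool_pos: [599.8, -13.1, 374.7]
tcp_rot: [-2.711, 1.565, -2.957]
contact_force: [0.6, 0.1, -2.5]
grip_width: 64.1
```

```bash
python3 - <<'E'
from h import *
from plant import bot
import pickle
o=bot.get_obs();c=bot.capture('wrist');goal(17.4,0,o);print(o['dq'].round(3))
t=bot.capture('top');pickle.dump((o,c,t),open('w6.pkl','wb'));cv2.imwrite('pics/w6.png',c['frame']);cv2.imwrite('pics/t6.png',t['frame'][180:400,180:500])
E
```

```text
t 8.35 pos [599.8 -13.1 374.7] tilt col x [-0.0059 -0.0011] shift [   0.5 -129.3  -28.3] turn 0.11 F [ 0.6  0.1 -2.5] M [ 0.07 -0.22  0.01] w 64.1
[-0.    -0.004 -0.003 -0.     0.001 -0.008]
```

View pics/w6.png

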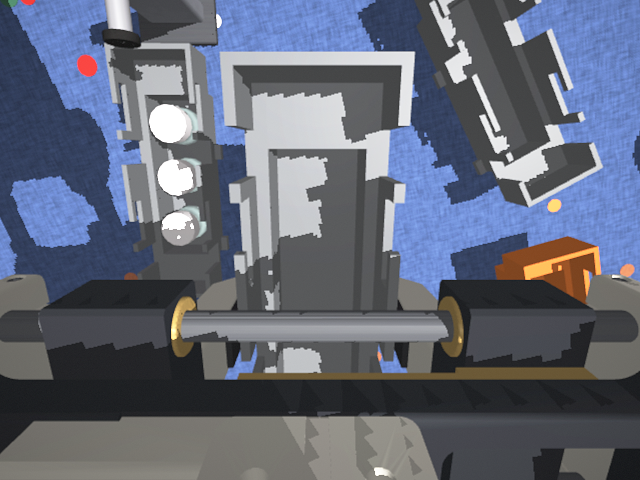

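```bash
python3 - <<'E'
import cv2,numpy as np
a=cv2.imread('pics/w6.png')
r=lambda x:cv2.resize(x,None,fx=4.5,fy=4.5,interpolation=cv2.INTER_CUBIC)
x=np.hstack([r(a[30:160,95:180+45]),])
cv2.imwrite('pics/c8.png',x);cv2.imwrite('pics/c9.png',r(a[160:290,95:225]))
E
```

```text
(no output)
```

View pics/c8.png

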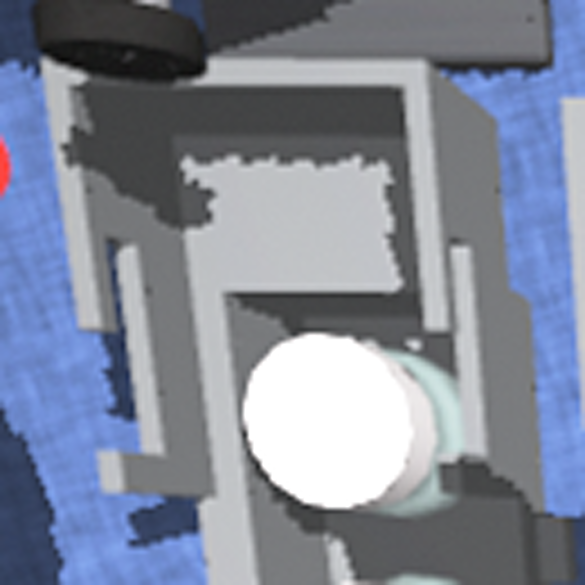

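View pics/c9.png

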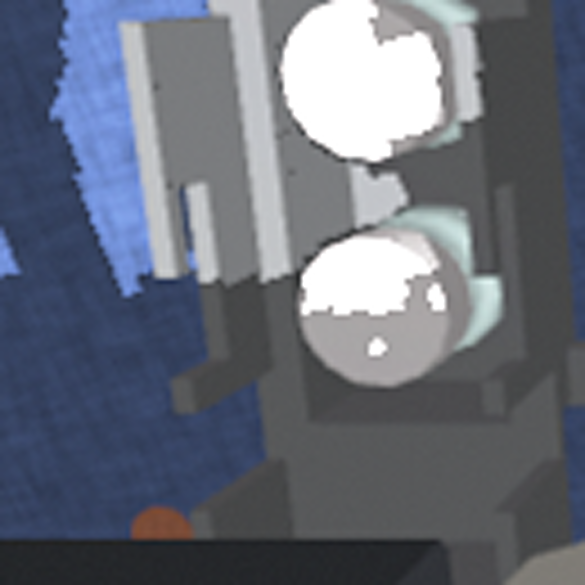

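```bash
cat > fit.py <<'E'
from h import *
def rigid(A,B):
    "B≈R A + t (2D)"
    a=A-A.mean(0);b=B-B.mean(0)
    th=np.arctan2((a[:,0]*b[:,1]-a[:,1]*b[:,0]).sum(),(a*b).sum())
    Rm=np.array([[np.cos(th),-np.sin(th)],[np.sin(th),np.cos(th)]])
    return th,B.mean(0)-Rm@A.mean(0),B-(A@Rm.T+B.mean(0)-Rm@A.mean(0))
E
python3 - <<'E'
from fit import *
import pickle
o,c,t=pickle.load(open('w6.pkl','rb'));W=cam(c,o)
p8=lambda x,y:(95+x/4.5-.4,30+y/4.5-.4)
p9=lambda x,y:(95+x/4.5-.4,160+y/4.5-.4)
F=[(p8(430,60),(-103,32)),(p8(43,60),(-103,-32)),(p8(80,328),(-61,-32)),(p8(448,328),(-61,32)),(p8(97,455),(-41,-32)),(p9(122,22),(-14,-32)),(p9(153,277),(33,-32)),(p9(173,378),(53,-32)),(p9(178,412),(60,-32)),(p9(190,515),(80,-32))]
uv=np.array([f[0] for f in F]);J=np.array([f[1] for f in F],float)
for z in (70,72,74):
    P=onz(W,uv,z)[:,:2];th,tt,r=rigid(J,P);print(z,np.degrees(th).round(2),tt.round(2),np.sqrt((r**2).mean()).round(2))
    if z==72: print(r.round(1).tolist())
E
```

```text
70 -14.23 [ 524.23 -127.77] 0.52
72 -14.23 [ 524.42 -126.74] 0.38
[[0.2, 0.4], [0.2, 0.1], [-0.3, -0.0], [-0.5, -0.2], [0.6, -0.4], [-0.1, 0.3], [-0.3, -0.7], [-0.2, 0.4], [-0.4, 0.5], [0.7, -0.3]]
74 -14.23 [ 524.61 -125.72] 0.51
```

```bash
cat >> h.py <<'E'
JC=np.array([524.2,-127.0]);JY=np.radians(-14.23)
UB=np.array([216.4,0,1.1])
def under(o):
    p=o['tool_pos']+rot(o['tcp_rot'])@UB; c,s=np.cos(JY),np.sin(JY);d=p[:2]-JC
    return np.array([c*d[0]+s*d[1],-s*d[0]+c*d[1],p[2]])
def rep(o,jx=19):
    u=under(o);Rt=rot(o['tcp_rot']);c,s=np.cos(JY),np.sin(JY);e=np.array([jx,0])-u[:2]
    d=Rt.T@np.r_[c*e[0]-s*e[1],s*e[0]+c*e[1],0]
    psi=np.arctan2(Rt[1,1],Rt[0,1])
    F=o['contact_force'];Fj=[c*F[0]+s*F[1],-s*F[0]+c*F[1],F[2]]
    print('t %.2f'%o['time'],'under(jar)',u.round(1),'TCPz',o['tool_pos'][2].round(1),'shift',d.round(1),'turn',-np.degrees(JY+np.pi/2-psi).round(2),'tilt',Rt[:2,0].round(4),'Fjar',np.round(Fj,1),'M',o['moment'].round(2),'w',round(o['grip_width'],1))
E
python3 -c "
from h import *
from plant import bot
rep(bot.get_obs())"
```

```text
t 8.45 under(jar) [ 45.3 128.4 158.5] TCPz 374.9 shift [   0.5 -128.4  -26.8] turn 0.18 tilt [-0.0055 -0.0012] Fjar [-0.7 -0.3 -2.5] M [ 0.07 -0.19 -0.  ] w 64.0
```

Call:
arm_command:
  moves:
    - [0, -1.5, -0.3, 0.2, 0.4]
    - [0, -4, -0.8, 0.2, 0.4]
    - [0, -7, -1.5, 0.2, 0.4]
    - [0, -10, -2.1, 0.2, 0.4]
    - [0, -12, -2.5, 0.2, 0.4]
    - [0, -12.84, -2.7, 0.2, 0.4]
    - [2, -12.84, -2.7, 0.2, 0.4]
    - [4.5, -12.84, -2.7, 0.2, 0.4]
    - [6, -12.84, -2.7, 0.2, 0.4]
    - [6, -12.84, -2.7, 0.2, 0.4]

```text
time: 9.45
tool_pos: [541.5, -130.8, 313.3]
tcp_rot: [-2.963, 1.561, 3.072]
contact_force: [0.4, 0.3, -3.3]
grip_width: 63.6
```

```bash
python3 -c "
from h import *
from plant import bot
import pickle
o=bot.get_obs();rep(o)
c=bot.capture('wrist');cv2.imwrite('pics/w7.png',c['frame']);t=bot.capture('scene');pickle.dump((o,c,t),open('w7.pkl','wb'));cv2.imwrite('pics/s7.png',cv2.resize(t['frame'][150:330,180:380],None,fx=3.3,fy=3.3,interpolation=2))"
```

```text
t 9.45 under(jar) [16.7  0.2 96.9] TCPz 313.3 shift [-0.  -0.2  2.3] turn -0.03 tilt [-0.0098  0.0007] Fjar [ 0.3  0.4 -3.3] M [ 0.04 -0.12 -0.  ] w 63.6
```

View pics/s7.png

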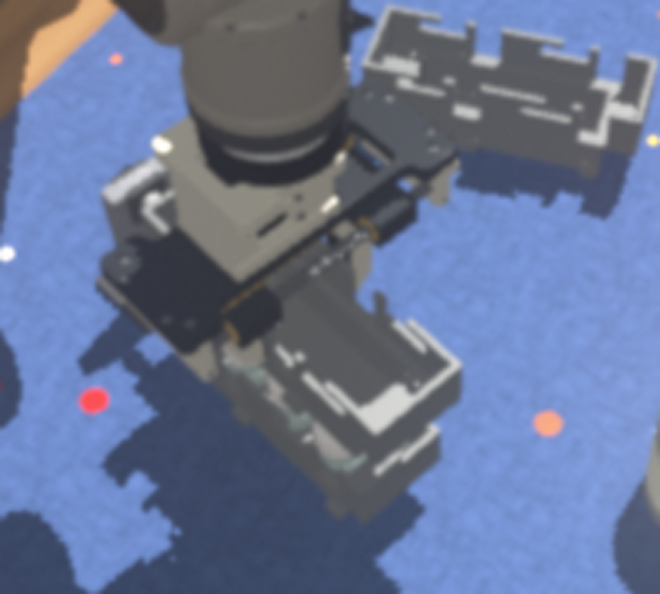

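View pics/w7.png

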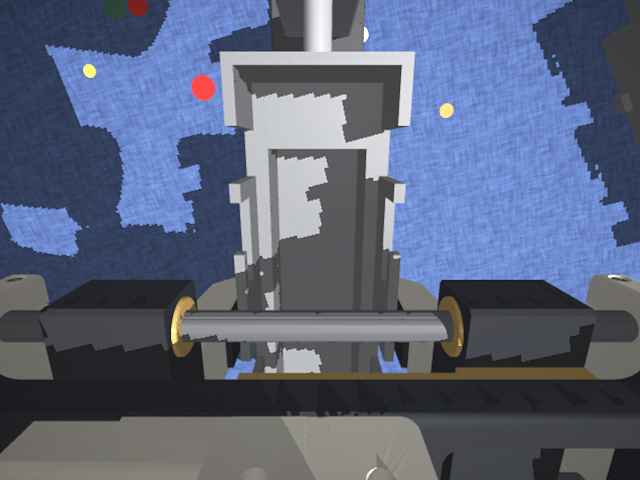

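Call:
arm_command:
  moves:
    - [0.5, 0, 0.15, 0, 0.4]
    - [1, 0, 0.15, 0, 0.4]
    - [1, 0, 0.15, 0, 0.4]
    - [1, 0, 0.15, 0, 0.4]

```text
time: 9.95
tool_pos: [543.8, -131.4, 305.9]
tcp_rot: [-2.66, 1.565, -2.909]
contact_force: [0.1, -1.0, -3.0]
grip_width: 63.9
```

```bash
python3 -c "
from h import *
from plant import bot
rep(bot.get_obs())"
```

```text
t 9.95 under(jar) [20.2  0.  89.5] TCPz 305.9 shift [ 0.  -0.  -1.2] turn -0.01 tilt [-0.0052 -0.0012] Fjar [ 0.3 -1.  -3. ] M [ 0.09 -0.17 -0.02] w 63.9
```

Call:
arm_command:
  moves:
    - [0.5, 0, -0.1, 0, 0.4]
    - [1, 0, -0.1, 0, 0.4]
    - [1.4, 0, -0.1, 0, 0.4]
    - [1.4, 0, -0.1, 0, 0.4]
    - [1.4, 0, -0.1, 0, 0.4]

```text
time: 10.45
tool_pos: [542.8, -131.2, 291.7]
tcp_rot: [-2.703, 1.565, -2.952]
contact_force: [0.9, -0.5, -2.5]
grip_width: 63.7
```

```bash
python3 -c "
from h import *
from plant import bot
o=bot.get_obs();rep(o)
import pickle
t=bot.capture('scene');c=bot.capture('top');pickle.dump((o,c,t),open('w8.pkl','wb'));cv2.imwrite('pics/s8.png',np.hstack([cv2.resize(t['frame'][200:310,220:330],None,fx=3.6,fy=5,interpolation=2),cv2.resize(c['frame'][210:320,320:430],None,fx=3.6,fy=5,interpolation=2)]))"
```

```text
t 10.45 under(jar) [19.  -0.  75.3] TCPz 291.7 shift [-0.  0. -0.] turn -0.01 tilt [-0.0055 -0.0011] Fjar [ 1.  -0.2 -2.5] M [ 0.07 -0.15  0.03] w 63.7
```

View pics/s8.png

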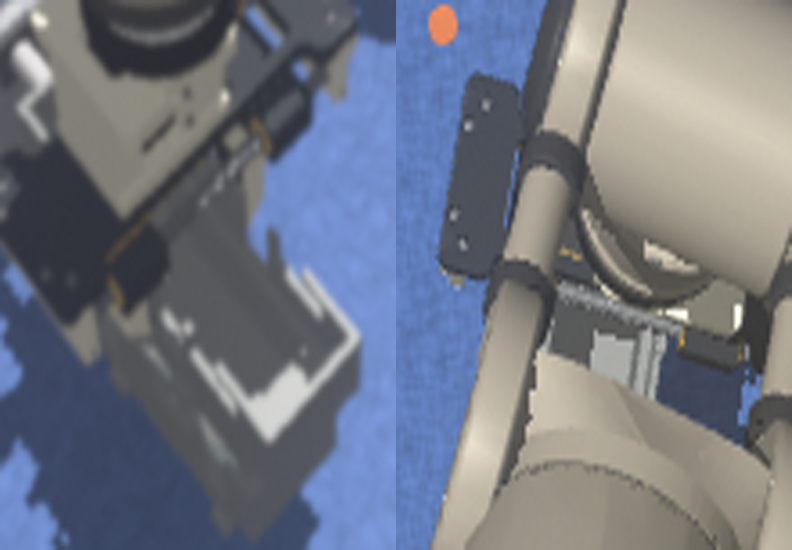

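Call:
arm_command:
  moves:
    - [0.1, 0, 0, 0, 0.4]
    - [0.2, 0, 0, 0, 0.4]
    - [0.3, 0, 0, 0, 0.4]
    - [0.4, 0, 0, 0, 0.4]
    - [0.4, 0, 0, 0, 0.4]

```text
time: 11.05
tool_pos: [542.8, -131.2, 287.9]
tcp_rot: [-2.66, 1.565, -2.908]
contact_force: [-0.4, 0.2, -3.2]
grip_width: 63.9
```

Call:
arm_command:
  moves:
    - [0.1, 0, 0, 0, 0.4]
    - [0.2, 0, 0, 0, 0.4]
    - [0.2, 0, 0, 0, 0.4]

```text
time: 11.35
tool_pos: [542.7, -131.2, 285.7]
tcp_rot: [-2.703, 1.565, -2.952]
contact_force: [-0.9, 0.4, -2.9]
grip_width: 64.0
```

```bash
python3 -c "
from h import *
from plant import bot
o=bot.get_obs();rep(o)"
```

```text
t 11.35 under(jar) [19.  -0.1 69.3] TCPz 285.7 shift [-0.   0.1  0. ] turn -0.01 tilt [-0.0055 -0.0011] Fjar [-1.   0.2 -2.9] M [ 0.07 -0.14 -0.  ] w 64.0
```

Underside at 69 mm, below the rim, with no contact force, so the lugs are entering the pockets. I'll continue gently.

Call:
arm_command:
  moves:
    - [0.1, 0, 0, 0, 0.4]
    - [0.2, 0, 0, 0, 0.4]
    - [0.3, 0, 0, 0, 0.4]
    - [0.4, 0, 0, 0, 0.4]
    - [0.5, 0, 0, 0, 0.4]
    - [0.5, 0, 0, 0, 0.4]

```text
time: 11.95
tool_pos: [542.6, -131.2, 280.5]
tcp_rot: [-2.727, 1.565, -2.975]
contact_force: [0.1, -1.0, -2.2]
grip_width: 63.8
```

Call:
arm_command:
  moves:
    - [0.1, 0, 0, 0, 0.4]
    - [0.2, 0, 0, 0, 0.4]
    - [0.3, 0, 0, 0, 0.4]
    - [0.4, 0, 0, 0, 0.4]
    - [0.4, 0, 0, 0, 0.4]

```text
time: 12.45
tool_pos: [542.6, -131.2, 276.3]
tcp_rot: [-2.753, 1.565, -3.002]
contact_force: [-0.1, 0.0, -1.9]
grip_width: 63.8
```

```bash
python3 -c "
from h import *
from plant import bot
o=bot.get_obs();rep(o)"
```

```text
t 12.45 under(jar) [18.7 -0.1 59.9] TCPz 276.3 shift [-0.   0.1  0.3] turn -0.01 tilt [-0.0061 -0.0009] Fjar [-0.1  0.  -1.9] M [ 0.05 -0.09  0.01] w 63.8
```

Call:
arm_command:
  moves:
    - [0.05, 0, 0.03, 0, 0.4]
    - [0.1, 0, 0.03, 0, 0.4]
    - [0.1, 0, 0.03, 0, 0.4]

```text
time: 12.75
tool_pos: [542.8, -131.3, 275.2]
tcp_rot: [-2.768, 1.565, -3.017]
contact_force: [0.4, 0.8, -3.3]
grip_width: 63.9
```

Call:
arm_command:
  moves:
    - [0.05, 0, 0, 0, 0.4]
    - [0.1, 0, 0, 0, 0.4]
    - [0.1, 0, 0, 0, 0.4]

```text
time: 13.05
tool_pos: [542.8, -131.2, 274.2]
tcp_rot: [-2.775, 1.564, -3.023]
contact_force: [0.6, 0.1, -3.0]
grip_width: 63.8
```

Call:
arm_command:
  moves:
    - [0.05, 0, 0, 0, 0.4]
    - [0.1, 0, 0, 0, 0.4]
    - [0.1, 0, 0, 0, 0.4]

```text
time: 13.35
tool_pos: [542.8, -131.3, 273.7]
tcp_rot: [-2.737, 1.565, -2.986]
contact_force: [-1.7, 0.7, 2.1]
grip_width: 64.1
```

```bash
python3 -c "
from h import *
from plant import bot
o=bot.get_obs();rep(o)"
```

```text
t 13.35 under(jar) [19.  -0.1 57.3] TCPz 273.7 shift [-0.   0.1  0. ] turn -0.01 tilt [-0.0059 -0.0009] Fjar [-1.8  0.2  2.1] M [0.27 0.06 0.09] w 64.1
```

Call:
arm_command:
  moves:
    - [0.05, 0, 0, 0, 0.4]
    - [0.05, 0, 0, 0, 0.4]
    - [0.05, 0, 0, 0, 0.4]

```text
time: 13.65
tool_pos: [542.7, -131.3, 273.6]
tcp_rot: [-2.715, 1.565, -2.963]
contact_force: [-3.0, 0.4, 5.8]
grip_width: 63.9
```

```bash
python3 -c "
from h import *
from plant import bot
import pickle
o=bot.get_obs();rep(o)
c=bot.capture('wrist');pickle.dump((o,c),open('w9.pkl','wb'));cv2.imwrite('pics/w9.png',c['frame']);t=bot.capture('scene');cv2.imwrite('pics/s9.png',cv2.resize(t['frame'][180:330,200:350],None,fx=4,fy=4,interpolation=2))"
```

```text
t 13.65 under(jar) [19.  -0.1 57.2] TCPz 273.6 shift [-0.   0.1  0. ] turn -0.01 tilt [-0.0057 -0.001 ] Fjar [-3.  -0.4  5.8] M [0.41 0.2  0.04] w 63.9
```

View pics/w9.png

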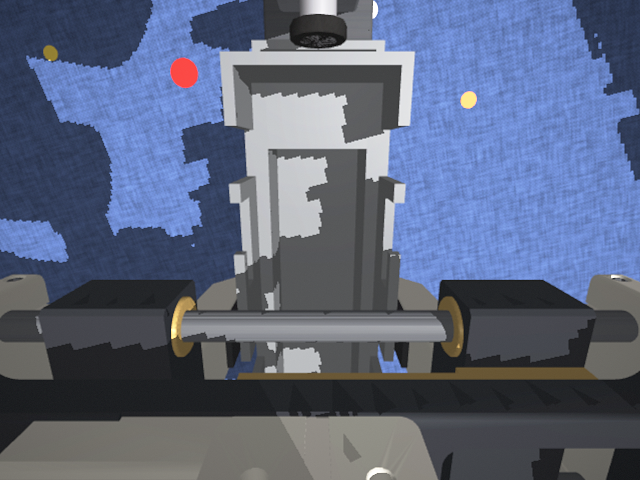

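View pics/s9.png

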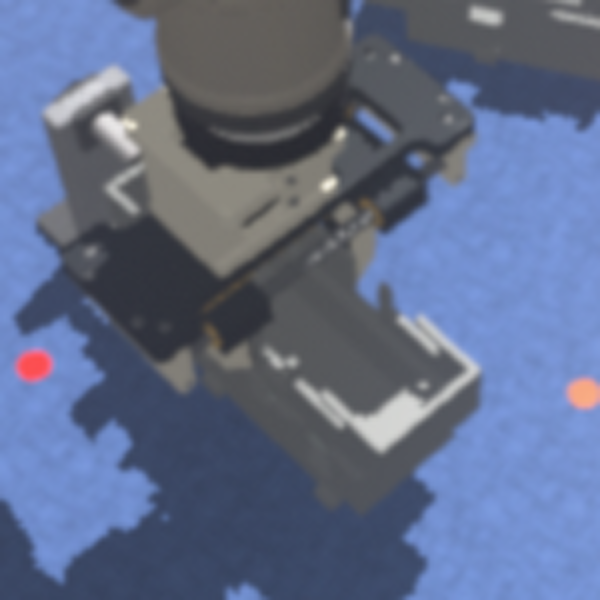

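Down on the pocket floors at 57.2 mm, bearing about 8 N, with the jar bin's end rim showing at row 42 beyond the bin's end at row 52. Next is the slide towards the stop, bearing lightly.

Call:
arm_command:
  moves:
    - [0.05, 0, -0.1, 0, 0.4]
    - [0.05, 0, -0.2, 0, 0.4]
    - [0.05, 0, -0.3, 0, 0.4]
    - [0.05, 0, -0.4, 0, 0.4]
    - [0.05, 0, -0.5, 0, 0.4]
    - [0.05, 0, -0.5, 0, 0.4]

```text
time: 14.35
tool_pos: [538.2, -130.1, 273.5]
tcp_rot: [-2.521, 1.566, -2.769]
contact_force: [3.8, -0.6, 4.2]
grip_width: 63.8
```

```bash
python3 -c "
from h import *
from plant import bot
o=bot.get_obs();rep(o,14)"
```

```text
t 14.35 under(jar) [14.7 -0.1 57.1] TCPz 273.5 shift [ 0.   0.1 -0.7] turn -0.02 tilt [-0.004  -0.0016] Fjar [3.8 0.4 4.2] M [-0.02 -1.13 -0.1 ] w 63.8
```

Call:
arm_command:
  moves:
    - [0.05, 0, -0.08, 0, 0.4]
    - [0.05, 0, -0.16, 0, 0.4]
    - [0.05, 0, -0.24, 0, 0.4]
    - [0.05, 0, -0.24, 0, 0.4]

```text
time: 14.75
tool_pos: [536.0, -129.7, 273.4]
tcp_rot: [-2.23, 1.567, -2.479]
contact_force: [4.0, -0.4, 5.0]
grip_width: 63.4
```

```bash
python3 -c "
from h import *
from plant import bot
o=bot.get_obs();rep(o,14)
c=bot.capture('wrist');cv2.imwrite('pics/w10.png',cv2.resize(c['frame'][0:110,200:430],None,fx=3.4,fy=3.4,interpolation=2))"
```

```text
t 14.75 under(jar) [12.8 -0.3 57. ] TCPz 273.4 shift [-0.   0.3  1.2] turn -0.03 tilt [-0.0027 -0.0021] Fjar [4.  0.6 5. ] M [ 0.05 -1.43 -0.12] w 63.4
```

View pics/w10.png

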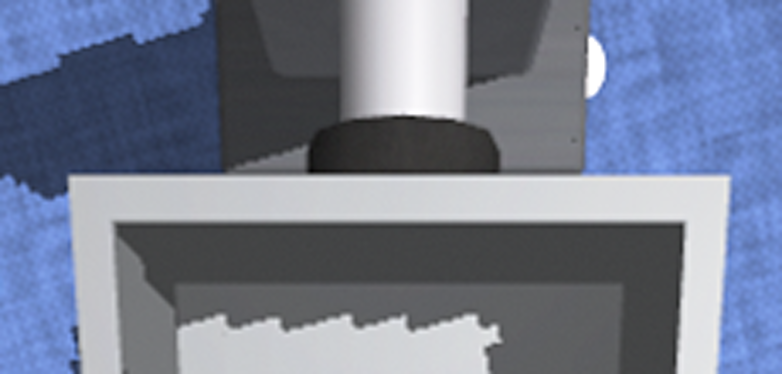

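Call:
arm_command:
  moves:
    - [0.05, 0.02, -0.06, 0, 0.4]
    - [0.05, 0.02, -0.12, 0, 0.4]
    - [0.05, 0.02, -0.18, 0, 0.4]

```text
time: 15.1
tool_pos: [534.7, -129.2, 273.4]
tcp_rot: [-1.63, 1.568, -1.879]
contact_force: [5.0, -0.9, 4.9]
grip_width: 64.1
```

Call:
arm_command:
  moves:
    - [0.05, 0.01, -0.06, 0, 0.4]
    - [0.05, 0.01, -0.12, 0, 0.4]
    - [0.05, 0.01, -0.15, 0, 0.4]

```text
time: 15.4
tool_pos: [533.5, -128.9, 273.4]
tcp_rot: [-1.092, 1.567, -1.341]
contact_force: [5.2, -1.8, 5.9]
grip_width: 64.0
```

```bash
python3 -c "
from h import *
from plant import bot
o=bot.get_obs();rep(o,14)"
```

```text
t 15.40 under(jar) [11.  -0.2 57. ] TCPz 273.4 shift [0.  0.2 3. ] turn -0.04 tilt [ 0.0008 -0.0034] Fjar [ 5.5 -0.4  5.9] M [-0.01 -1.42 -0.14] w 64.0
```

Call:
arm_command:
  moves:
    - [0.04, 0.01, -0.06, 0, 0.4]
    - [0.04, 0.01, -0.12, 0, 0.4]
    - [0.04, 0.01, -0.18, 0, 0.4]

```text
time: 15.7
tool_pos: [532.3, -128.5, 273.4]
tcp_rot: [-0.682, 1.566, -0.931]
contact_force: [9.0, -1.6, 3.3]
grip_width: 63.9
```

Call:
arm_command:
  moves:
    - [0.04, 0.01, -0.06, 0, 0.4]
    - [0.04, 0.01, -0.12, 0, 0.4]
    - [0.04, 0.01, -0.18, 0, 0.4]

```text
time: 16.0
tool_pos: [531.6, -128.3, 273.5]
tcp_rot: [-0.395, 1.562, -0.644]
contact_force: [12.7, -2.4, 0.7]
grip_width: 63.7
```

```bash
python3 -c "
from h import *
from plant import bot
o=bot.get_obs();rep(o,14)"
```

```text
t 16.00 under(jar) [10.5 -0.2 57.1] TCPz 273.5 shift [0.  0.2 3.5] turn -0.05 tilt [ 0.0073 -0.0055] Fjar [12.9  0.8  0.7] M [-0.1  -1.93 -0.13] w 63.7
```

Call:
arm_command:
  moves:
    - [0.06, 0.01, -0.12, 0, 0.4]
    - [0.06, 0.01, -0.2, 0, 0.4]
    - [0.06, 0.01, -0.2, 0, 0.4]
    - [0.06, 0.01, -0.2, 0, 0.4]

```text
time: 16.4
tool_pos: [530.9, -128.1, 273.5]
tcp_rot: [-0.291, 1.557, -0.54]
contact_force: [11.3, -1.5, 3.9]
grip_width: 63.7
```

```bash
python3 -c "
from h import *
from plant import bot
o=bot.get_obs();rep(o,14)"
```

```text
t 16.40 under(jar) [10.7 -0.2 57.1] TCPz 273.5 shift [0.  0.2 3.3] turn -0.04 tilt [ 0.0117 -0.007 ] Fjar [11.3  1.3  3.9] M [-0.04 -1.62  0.01] w 63.7
```

Call:
arm_command:
  moves:
    - [0.04, 0.01, -0.15, 0, 0.4]
    - [0.04, 0.01, -0.25, 0, 0.4]
    - [0.04, 0.01, -0.32, 0, 0.4]
    - [0.04, 0.01, -0.32, 0, 0.4]
    - [0.04, 0.01, -0.32, 0, 0.4]

```text
time: 16.9
tool_pos: [529.7, -127.8, 273.9]
tcp_rot: [-0.212, 1.55, -0.461]
contact_force: [15.0, -2.8, 1.4]
grip_width: 63.8
```

```bash
python3 -c "
from h import *
from plant import bot
o=bot.get_obs();rep(o,14)"
```

```text
t 16.90 under(jar) [11.  -0.3 57.6] TCPz 273.9 shift [0.1 0.3 3. ] turn -0.05 tilt [ 0.0186 -0.0092] Fjar [15.2  0.9  1.4] M [-0.23 -2.24 -0.1 ] w 63.8
```

```bash
python3 -c "
from h import *
from plant import bot
import pickle
o=bot.get_obs();rep(o,14)
c=bot.capture('wrist');s=bot.capture('scene');pickle.dump((o,c,s),open('w11.pkl','wb'));cv2.imwrite('pics/w11.png',c['frame']);cv2.imwrite('pics/s11.png',cv2.resize(s['frame'][190:320,200:340],None,fx=4.5,fy=4.5,interpolation=2));rep(bot.get_obs())"
```

```text
t 16.90 under(jar) [11.  -0.3 57.6] TCPz 273.9 shift [0.1 0.3 3. ] turn -0.05 tilt [ 0.0186 -0.0092] Fjar [15.2  0.9  1.4] M [-0.23 -2.24 -0.1 ] w 63.8
t 17.00 under(jar) [11.  -0.3 57.6] TCPz 273.9 shift [0.2 0.4 8. ] turn -0.05 tilt [ 0.0186 -0.0093] Fjar [15.3  1.3  0.5] M [-0.2  -2.21 -0.12] w 64.1
```

View pics/w11.png

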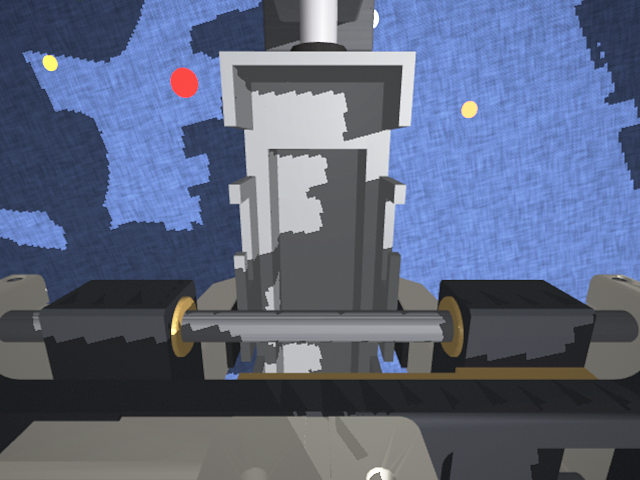

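View pics/s11.png

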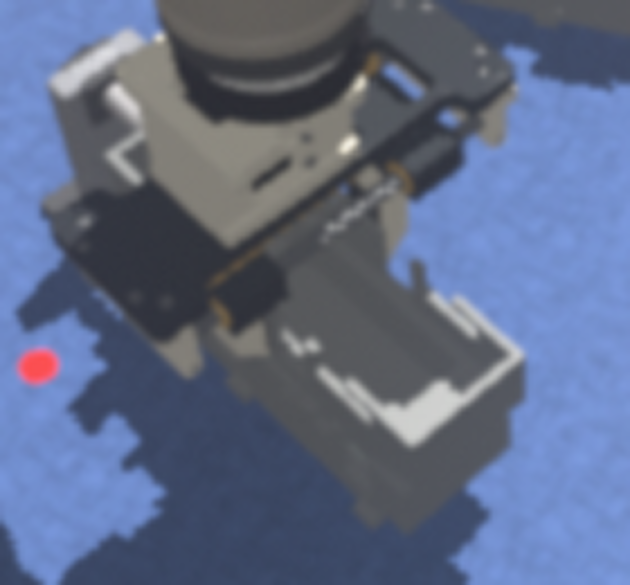

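The bin meets the stop: wrist push is 15.3 N along the jar axis and held, and the bin centre is at about x 10.5–11. It hasn't shifted in the grasp (end still at row 52). Now I'll relax the preload before opening.

Call:
arm_command:
  moves:
    - [0, 0, 0, 0, 0.4]
    - [0, 0, 0, 0, 0.4]
    - [0, 0, 0, 0, 0.4]

```text
time: 17.3
tool_pos: [529.8, -127.8, 273.7]
tcp_rot: [-0.215, 1.55, -0.464]
contact_force: [7.4, -1.3, 2.8]
grip_width: 64.1
```

```bash
python3 -c "
from h import *
from plant import bot
o=bot.get_obs();rep(o,14)"
```

```text
t 17.30 under(jar) [11.1 -0.3 57.4] TCPz 273.7 shift [0.1 0.3 2.9] turn -0.03 tilt [ 0.0185 -0.0092] Fjar [7.5 0.5 2.8] M [ 0.14 -0.9  -0.09] w 64.1
```

Call:
arm_command:
  moves:
    - [0, 0, 0.08, 0, 0.4]
    - [0, 0, 0.08, 0, 0.4]
    - [0, 0, 0.08, 0, 0.6]

```text
time: 17.6
tool_pos: [530.1, -127.8, 273.5]
tcp_rot: [-0.234, 1.552, -0.483]
contact_force: [4.5, -1.0, 5.4]
grip_width: 63.8
```

```bash
python3 -c "
from h import *
from plant import bot
o=bot.get_obs();rep(o,14)"
```

```text
t 17.60 under(jar) [11.  -0.3 57.2] TCPz 273.5 shift [0.1 0.3 3. ] turn -0.03 tilt [ 0.0165 -0.0087] Fjar [4.7 0.1 5.4] M [ 0.26 -0.39 -0.1 ] w 63.8
```

Call:
arm_command:
  moves:
    - [-0.04, 0, 0.06, 0, 0.6]
    - [-0.04, 0, 0.06, 0, 0.75]
    - [-0.04, 0, 0.06, 0, 0.9]
    - [-0.04, 0, 0.06, 0, 1]
    - [-0.04, 0, 0.06, 0, 1]
    - [-0.04, 0, 0.06, 0, 1]
    - [-0.04, 0, 0.06, 0, 1]

```text
time: 18.3
tool_pos: [530.7, -128.0, 273.9]
tcp_rot: [-0.237, 1.552, -0.486]
contact_force: [0.1, -0.3, -0.4]
grip_width: 91.5
```

```bash
python3 -c "
from h import *
from plant import bot
o=bot.get_obs();rep(o,14)
c=bot.capture('wrist');cv2.imwrite('pics/w12.png',c['frame'])"
```

```text
t 18.30 under(jar) [11.5 -0.3 57.5] TCPz 273.9 shift [0.  0.3 2.5] turn -0.03 tilt [ 0.0163 -0.0086] Fjar [ 0.1 -0.3 -0.4] M [ 0.09 -0.15  0.04] w 91.5
```

View pics/w12.png

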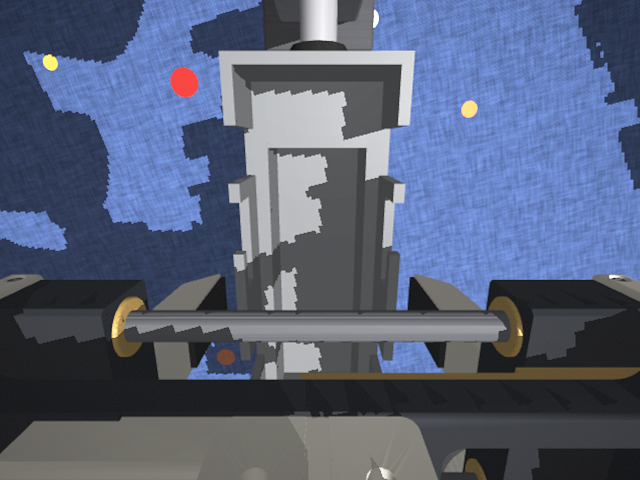

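Call:
arm_command:
  moves:
    - [-1, 0, 0, 0, 1]
    - [-2.5, 0, 0, 0, 1]
    - [-5, 0, 0, 0, 1]
    - [-8, 0, 0, 0, 1]
    - [-11, 0, 0, 0, 1]
    - [-14, 0, 1, 0, 1]
    - [-15, 0, 4, 0, 1]
    - [-15, 0, 6, 0, 1]
    - [-15, 0, 6, 0, 1]
    - [-15, 0, 6, 0, 1]

```text
time: 19.35
tool_pos: [586.0, -141.3, 424.8]
tcp_rot: [-0.247, 1.554, -0.496]
contact_force: [-1.2, 0.4, 0.4]
grip_width: 91.7
```

Call:
arm_command:
  moves:
    - [0, 0, 0, 0, 1]
    - [0, 0, 0, 0, 1]

```text
time: 19.55
tool_pos: [585.3, -141.1, 424.9]
tcp_rot: [-0.253, 1.554, -0.502]
contact_force: [-0.2, -0.2, -0.1]
grip_width: 92.0
```

```bash
python3 -c "
from h import *
from plant import bot
import pickle
o=bot.get_obs();rep(o,14)
c=bot.capture('wrist');s=bot.capture('scene');t=bot.capture('top');pickle.dump((o,c,s,t),open('w13.pkl','wb'));cv2.imwrite('pics/w13.png',c['frame']);cv2.imwrite('pics/s13.png',s['frame'])"
```

```text
t 19.55 under(jar) [ 67.2   0.5 208.6] TCPz 424.9 shift [ -0.9  -0.5 -53.2] turn -0.02 tilt [ 0.0145 -0.008 ] Fjar [-0.1 -0.3 -0.1] M [ 0.07 -0.11  0.01] w 92.0
```

View pics/w13.png

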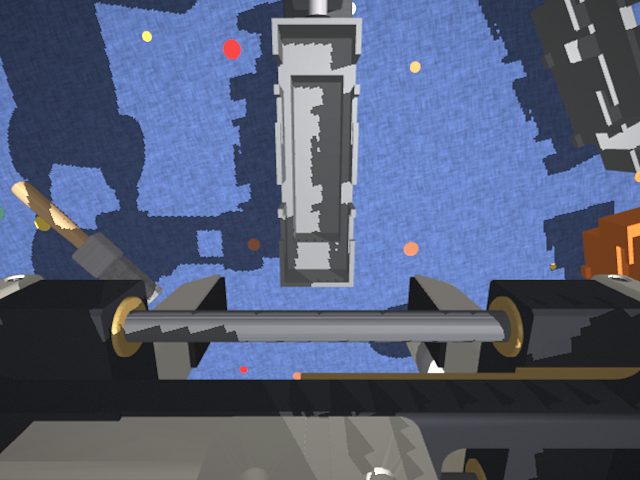

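View pics/s13.png

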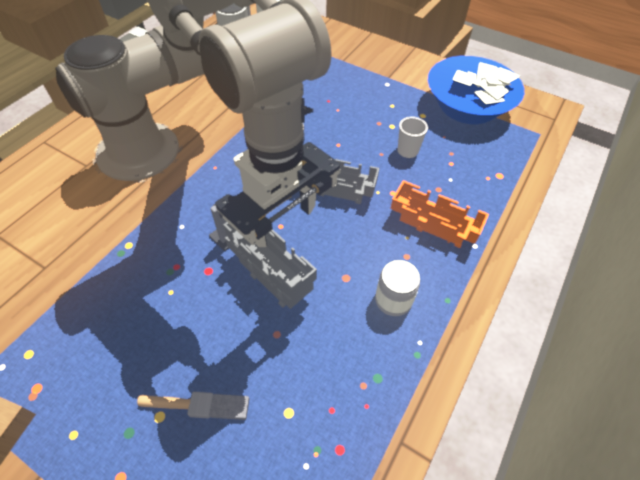

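```bash
python3 -c "
from fit import *
import pickle
o,c,s,t=pickle.load(open('w13.pkl','rb'));W=cam(c,o)
a=c['frame'];cv2.imwrite('pics/c13.png',np.hstack([cv2.resize(a[5:65,255:375],None,fx=3.3,fy=5,interpolation=2),cv2.resize(a[250:310,255:375],None,fx=3.3,fy=5,interpolation=2)]))
J=np.array([(-103,32),(-103,-32),(103,32),(103,-32)],float)
P=onz(W,[(361,18.5),(272,18.5),(353.5,286.5),(280.5,286.5)],129)[:,:2]
th,tt,r=rigid(J,P);cc,ss=np.cos(JY),np.sin(JY);d=tt-JC
print(np.degrees(th),cc*d[0]+ss*d[1],-ss*d[0]+cc*d[1],r.round(1).tolist(),[np.linalg.norm(P[0]-P[2]),np.linalg.norm(P[0]-P[1])])
"
```

```text
-14.141178930901644 10.731779044780907 -0.37032250116867216 [[0.3, -0.6], [0.3, 0.4], [-0.3, 0.1], [-0.3, 0.1]] [np.float64(205.269895282236), np.float64(62.94245402664081)]
```

View pics/c13.png

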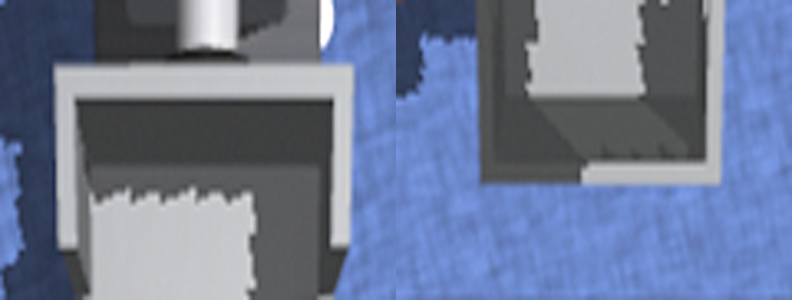

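The stacked bin measures x 10.7 mm, y −0.4 mm and yaw −14.1° against the jar bin's −14.2°. Its end is at the plunger and the gripper is clear, so I'm handing in.

```bash
python3 -c "
from plant import bot
print(bot.close_job(),bot.get_obs()['time'])"
```

```text
the job is handed in; nothing more can be done
the job is handed in; nothing more can be done
```

The bin is stacked on the jar bin, turned half round, with its end at the plunger, and I handed the job in at about 20 s. No verdict was reported.

**What I did:** I lifted the loose bin from the spare bin and turned it 149°, which is its half turn relative to the jar bin. I set its lugs on the pocket floors at about 57 mm with roughly 8 N, then slid it to the stop. The final push read 15.3 N at the wrist; I estimate about 13 N of that reached the plunger, the rest being friction. I then eased off, let go and moved clear.

**Last checks:** Measured from the wrist camera after release, the bin centre was at x 10.7 mm and y −0.4 mm in the jar bin's frame. It lay within 0.1° of the jar bin's direction, and the wrist force was about zero. The pictures showed nothing else disturbed.

**Less certain:**
- **Tilt during the push:** the tool tilted to about 0.02 rad, and I estimate the bin reached about 0.015 rad, under the 0.03 limit.
- **Tilt and height after release:** I did not measure either one separately.

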